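# Hold a glaze mill's bayonet lid at its half-way position

## Task

Fit the lid with the bar handle and two lugs into the collar of the bench mill: lugs down through the two gaps until its disc lies on the collar, then turn it clockwise (seen from above) half way to the lock, so that the bar is 45 degrees from where it went in and points at the single raised pips. Never turn it on into the lock, and leave the knobbed dust cap and everything else on the bench where it stands. A spring turns the lid back, so do not let go: the program finishes while the gripper is still holding the lid down in the collar at the half-way position.

Things in the scene. Friction and masses are not known exactly. Their poses are not given: they have to be found in the camera images.
- mill: fixed bench mill, its place and yaw vary: grey box 150 (x) x 130 (y) mm, deck at z = 55 mm, round aluminium collar on top (outer radius 44, inner 36, top at 85 mm). Origin: underside centre, on the collar's axis; z up. Raised marks on the deck, on both sides: a short bar at the gaps (entry, mill +x and -x), one pip 45 degrees clockwise of it (half way), two pips at 90 degrees (lock)
- collar (a point): centre of the collar's mouth, 85 mm above the mill's origin, axes as the mill's; the lid's disc comes to lie on this plane. A flange 10 mm thick reaches inward here to radius 26.5 mm, with two gaps 19 mm wide for the lid's lugs, on the mill's +x and -x sides; the lugs turn beneath it
- mill_ring (a joint): rad, sprung ring in the collar that the lid's lugs turn: 0 at rest (its pockets under the gaps), growing clockwise from above. It follows the lid with up to 0.09 rad of play; a weak spring (0.15 N m per rad) turns it back when released. About 0.7 to 0.8 with the lid half way; from 1.13 on the lock counts as clicked (forbidden); stop at 1.5
- lid: loose bayonet lid, about 180 g, standing on its plug. Origin: centre of the plug's underside; z up. Plug radius 24.5, height 24 mm; two lugs at its foot on the lid's +x and -x sides (to radius 33, 14 wide, 12 high); aluminium disc, radius 40, z 24 to 31; grey bar handle above. Half-turn symmetric: either lug fits either gap, lid x along mill x. Seated, its origin is 61 mm above the mill's
- lid_bar (a point): centre of the lid's grey upright bar handle, 48 mm above the lid's origin, axes as the lid's: 58 mm long along x (in line with the lugs), 14 mm thick along y, from 31 to 65 mm above the lid's origin. Gripped across y from above
- dust_cap: the wrong cover, to be left alone: same aluminium disc and plug but no lugs, with a round mushroom knob 32 mm across instead of the bar, 65 mm high. Origin: centre of its underside. It may stand on either of the two places where lid and cap can be
- weight_1: bystander, brass-coloured weight 38 mm across, 34 mm high; origin under its centre
- weight_2: bystander, brass-coloured weight 30 mm across, 27 mm high; origin under its centre
- bisque_bowl: bystander, terracotta bowl 72 mm across, 40 mm high; origin under its centre
- test_tile: bystander, small flat glazed tile 74 x 50 x 10 mm; origin under its centre

How it is judged:
On the way:
1. the lid is down in the collar, lugs through the gaps, not yet turned (z of lid in the frame of mill below 0.065 m and horizontal distance between lid and mill below 0.005 m and angle between lid's own z axis and vertical below 0.1 rad and value of joint mill_ring below 0.4 rad), for 0.1 s.
At the end, for the whole second after the job is handed in: the lid lies in the collar (within 3.5 mm of fully down, 5 mm of the axis, upright), turned clockwise with the ring so that its bar is 35 to 55 degrees from the entry direction, staying there through the second, and the fingers still hold it (z of lid in the frame of mill below 0.0645 m and horizontal distance between lid and mill below 0.005 m and angle between lid's own z axis and vertical below 0.1 rad and angle between the x axis of lid and the x axis of mill, either way round between 0.61 and 0.96 rad and value of joint mill_ring between 0.45 and 1.13 rad and contact force between the fingers and lid above 2 N); the arm keeps its last pose, push and grip.
It fails at once if the lid is turned into the lock (value of joint mill_ring above 1.13 rad).
It fails at once if the dust cap or another bystander is moved (distance of any of dust_cap, weight_1, weight_2, bisque_bowl, test_tile from where it was at the start of the episode above 0.03 m).
It also fails if it takes over 40 s, if anything falls off the work surface, if the arm or the gripper's body presses on something with over 40 N, if the wrist force passes 120 N, or if a joint passes its speed limit or range.

## Robot

A 7-joint arm with a two-finger parallel gripper is mounted at the origin on a cart in front of the work surface, level with it; the furniture and walls round the work are solid. World frame = base frame: x ahead of the robot, y to its left, z up, the work surface at z = 0. Lengths are in m, angles in rad, forces in N, time in s.
With the tool pointing down it reaches from about 0.425 to 0.95 m from the base axis. Payload 4.7 kg.
Tool frame: the origin (TCP) lies midway between the tips of the shut fingers; the grasp point (between the pads) lies 19 mm behind it; z points along the fingers, y is the line along which they close (so a half turn about z gives the same grasp; the last joint's range is limited). The gripper opens to 85 mm and grips with 20 to 120 N. Pads are 22 mm wide; open, the fingers measure 114 mm over their backs; the gripper's body (76 mm by 85 mm) begins 54 mm behind the grasp point. The pads swing forward as they close: fully open they stand 13 mm farther back than shut.
Start: joints at [-1.364, 0.469, -0.049, 1.532, 0.024, 1.141, -0.082], TCP at [0.158, 0.656, 0.231] pointing down, gripper open.
Joint ranges: [-2.59, 2.59], [-0.33, 1.99], [-1.39, 1.29], [0.1, 2.45], [-1.04, 4.18], [0.21, 1.99], [-2.66, 2.66]. Speed limits (rad/s): [2.57, 2.57, 3.14, 3.14, 3.14, 3.14, 3.14].

## Interface

Orientations are given as a unit quaternion [x, y, z, w].
In Python, from plant import bot gives the robot as it stands.
- The arm moves only by the tool creep_tool, called after ">>>" as name(argument=value, ...) on one line, values as JSON. Schema: {"type":"object","properties":{"moves":{"type":"array","items":{"type":"array","prefixItems":[{"type":"number"},{"type":"array","items":{"type":"number"},"minItems":3,"maxItems":3},{"type":"number"}],"minItems":3,"maxItems":3},"minItems":1,"maxItems":8},"only":{"type":"string"},"quiet":{"type":"boolean"},"lines":{"type":"string"}},"required":["moves"],"additionalProperties":false}. moves is a list of rows, 1 to 8 of them, each written [opening, [dx, dy, dz], turn]: the finger opening in m, then dx, dy, dz in m, then a turn about the tool's z in rad; each row is the pose to reach, as a shift and turn from the pose commanded when the call began, along the tool's axes at that moment; what a row does not reach only later rows make up. A row lasts 1/12 s, in which the tool goes at most 0.0417 m and 0.125 rad, less where a joint would pass 70% of its speed; a pose out of reach is approached as far as the arm can. The fingers move at their own pace and stop on an object; the grip force is fixed at half the most. Time passes only in rows, so rows that do not move let the fingers close. The tool returns the time, the measured TCP pose, the force, the opening and the grip force at its end. only (a regular expression) keeps the lines of the reply that match it, lines (a string "A,B") keeps lines A to B, and quiet returns only ok. Input that does not fit is refused with a message, and nothing moves.
- bot.observe(): the state, without advancing time (a new reading comes with each control period).
- bot.camera(name): name is "scene" or "side" or "wrist"; returns the picture (420x560x3 uint8, blue, green, red); there is no depth.
- bot.camera_params(name): a dict with "vertical_fov" (degrees; the focal length in pixels is half the picture's height over the tangent of half this angle, whatever the lens; pixels are square), "cx", "cy" (the principal point, pixels), "k1" (the pictures are not rectified: a ray, as slopes to the right and down, at radius r is drawn at 1 + k1 r^2 times it, then the intrinsics apply), "view" (4x4, takes a point from world to camera coordinates). Camera axes: x right, y down, z forward; pixel columns grow to the right and rows downward; lengths in m; the calibration is good to about 2 mm. A picture is of the moment at which its call begins: read the wrist's pose just before it. camera_params takes no time and is no camera call; for the wrist camera it gives the pose at the moment of the call.
- bot.finish_job(): hands the job in; it is judged then, once.
The state is a dict: "time_s": time; "joint_positions": joint angles; "qvel": joint speeds; "effort": joint torques, N m; "eef_pos": TCP position; "orientation": TCP orientation; "ft_force": force on the tool from outside, world axes, zero at the start; "moment": the same for the moment, N m; "finger_gap": finger opening in m; "gripper_force": force on a finger pad.
Only numpy, scipy, OpenCV 4.12 (cv2) and the standard library are available. Lean on these libraries where they do the work, as an engineer would, in place of code of your own. Each camera call takes 0.05 s, during which the arm holds its last target. There are 200 camera calls.

## Working session

There is one attempt and no reset: what is moved stays moved. The work goes in short steps, Python scripts to look and compute and a tool call to move; the robot and the scene stay as the last step left them, time stands still between calls to the robot, and variables do not carry over. Pictures are saved under pics/ and viewed, at most 10 in all, crops included, and the job is handed in when it is done.

```bash
ls; mkdir -p pics
```

Run:
```python
from plant import bot
import cv2
s=bot.observe(); print({k:s[k] for k in("time_s","eef_pos","orientation","finger_gap","ft_force")})
for n in("scene","side"):
    cv2.imwrite(f"pics/{n}0.png",bot.camera(n)); p=bot.camera_params(n); print(n,p)
```

```text
pics
plant.py
{'time_s': 0.0, 'eef_pos': array([0.15754259, 0.65572655, 0.23021879]), 'orientation': array([ 1.17618867e-01,  9.93058294e-01, -1.01124262e-03, -7.11758293e-05]), 'finger_gap': 0.08577186318306819, 'ft_force': array([-0.0892422 ,  0.41058819,  0.44848652])}
scene {'vertical_fov': 48.07890452896402, 'cx': 270.7242991606196, 'cy': 214.65062951628656, 'k1': -0.05520199063082746, 'view': array([[ 0.78085431, -0.62454241, -0.01460578, -0.4098585 ],
       [-0.33661764, -0.40094147, -0.8520179 ,  0.26606153],
       [ 0.52626525,  0.67021841, -0.52330886,  1.20335001],
       [ 0.        ,  0.        ,  0.        ,  1.        ]])}
side {'vertical_fov': 52.54516526160768, 'cx': 276.1134520671659, 'cy': 206.7095387959031, 'k1': -0.10428751004446554, 'view': array([[-0.99975601,  0.01666918,  0.01449373,  0.57156869],
       [-0.00487197,  0.47358815, -0.88073295,  0.06461684],
       [-0.02154516, -0.88058867, -0.47339139,  1.5137088 ],
       [ 0.        ,  0.        ,  0.        ,  1.        ]])}
```

View pics/scene0.png

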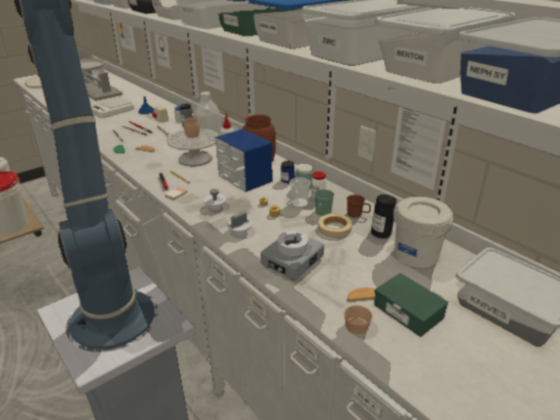

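View pics/side0.png

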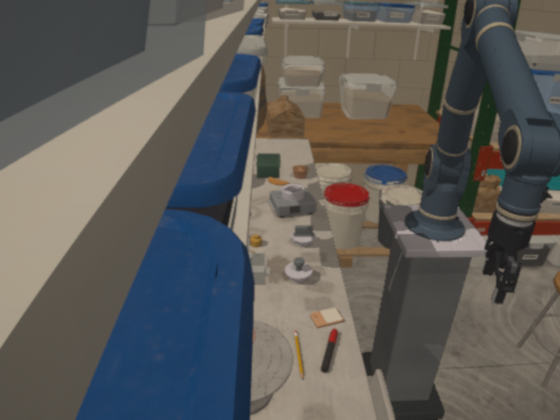

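The scene view shows the mill at about (292,248), the lid with the bar at (239,223) and the knobbed cap at (215,200). The side view shows the mill at (292,195), the lid at (303,234) and the cap at (299,268). Next I turn these pixels into positions.

Create h.py:
```python
import numpy as np, cv2
from plant import bot
from scipy.spatial.transform import Rotation as R
def cam(p):
    f=210/np.tan(np.radians(p["vertical_fov"]/2))
    return np.array([[f,0,p["cx"]],[0,f,p["cy"]],[0,0,1]]),np.array([p["k1"],0,0,0,0.]),np.array(p["view"])
def ray2z(p,px,z):
    "pixel -> world point at height z"
    K,d,V=cam(p); u=cv2.undistortPoints(np.array([[px]],float),K,d)[0,0]
    r=V[:3,:3].T@[u[0],u[1],1]; c=-V[:3,:3].T@V[:3,3]
    return c+r*(z-c[2])/r[2]
def proj(p,X):
    K,d,V=cam(p); return cv2.projectPoints(np.atleast_2d(np.array(X,float)),cv2.Rodrigues(V[:3,:3])[0],V[:3,3],K,d)[0][:,0]
def totool(t,s=None):
    "world displacement -> tool axes"
    s=s or bot.observe(); return R.from_quat(s["orientation"]).inv().apply(t)
```

Run:
```python
from h import *
a,b=[bot.camera_params(n) for n in("scene","side")]
for n,p,q,z in[("mill",(294,242),(292,190),.085),("lid",(239,220),(303,231),.055),("cap",(215,195),(299,265),.06),("tile",(176,193),(327,317),.01),("w1",(275,211),(255,240),.02),("bowl",(358,318),(300,171),.03)]:
    print(n,ray2z(a,p,z).round(3),ray2z(b,q,z).round(3))
s=bot.observe();print(R.from_quat(s["orientation"]).as_matrix().round(3)); v=np.linalg.inv(bot.camera_params("wrist")["view"]);print(v.round(3),bot.camera_params("wrist"))
```

```text
mill [ 0.504 -0.134  0.085] [ 0.513 -0.102  0.085]
lid [0.479 0.102 0.055] [0.489 0.135 0.055]
cap [0.505 0.282 0.06 ] [0.514 0.325 0.06 ]
tile [0.448 0.467 0.01 ] [0.45  0.481 0.01 ]
w1 [0.637 0.117 0.02 ] [0.642 0.134 0.02 ]
bowl [ 0.463 -0.421  0.03 ] [ 0.462 -0.403  0.03 ]
[[-0.972  0.234 -0.   ]
 [ 0.234  0.972 -0.002]
 [-0.    -0.002 -1.   ]]
[[ 0.233  0.935  0.267  0.09 ]
 [ 0.972 -0.224 -0.066  0.672]
 [-0.001  0.275 -0.961  0.374]
 [ 0.     0.     0.     1.   ]] {'vertical_fov': 67.49718269675817, 'cx': 276.1876951815722, 'cy': 208.039734789411, 'k1': -0.05541246701017282, 'view': array([[ 0.23333285,  0.9723958 , -0.00148045, -0.67427124],
       [ 0.9349464 , -0.22392764,  0.27519381, -0.0360384 ],
       [ 0.2672658 , -0.0655959 , -0.96138763,  0.37940395],
       [ 0.        ,  0.        ,  0.        ,  1.        ]])}
```

>>> creep_tool(moves=[[0.085,[-0.2,-0.25,0],0],[0.085,[-0.2,-0.25,0],0],[0.085,[-0.2,-0.25,0],0],[0.085,[-0.2,-0.25,0],0],[0.085,[-0.2,-0.25,0],0],[0.085,[-0.2,-0.25,0],0],[0.085,[-0.2,-0.25,0],0],[0.085,[-0.2,-0.25,0],0]])

```text
time_s: 0.77
eef_pos: [0.2951, 0.3623, 0.231]
orientation: [0.119, 0.993, -0.001, 0.0]
ft_force: [-0.6, -0.1, -0.7]
finger_gap: 0.0851
gripper_force: 0.0
```

>>> creep_tool(moves=[[0.085,[-0.25,-0.295,0],0],[0.085,[-0.25,-0.295,0],0],[0.085,[-0.25,-0.295,0],0],[0.085,[-0.25,-0.295,0],0],[0.085,[-0.25,-0.295,0],0],[0.085,[-0.25,-0.295,0],0],[0.085,[-0.25,-0.295,0],0],[0.085,[-0.25,-0.295,0],0]])

```text
time_s: 1.43
eef_pos: [0.444, 0.0669, 0.2313]
orientation: [0.118, 0.993, 0.0, -0.0]
ft_force: [1.2, 0.3, -0.4]
finger_gap: 0.0849
gripper_force: 0.0
```

>>> creep_tool(moves=[[0.085,[0,0,0],0],[0.085,[0,0,0],0]])

```text
time_s: 1.6
eef_pos: [0.4443, 0.0666, 0.2311]
orientation: [0.121, 0.993, -0.0, -0.0]
ft_force: [0.5, 0.1, 0.8]
finger_gap: 0.0849
gripper_force: 0.0
```

Run:
```python
from h import *
import pickle
s=bot.observe();p=bot.camera_params("wrist");im=bot.camera("wrist");pickle.dump((s,p,im),open("w1.pkl","wb"))
print(s["eef_pos"]);cv2.imwrite("pics/w1.png",cv2.resize(im,(800,600),interpolation=cv2.INTER_CUBIC))
```

```text
[0.44427557 0.06662135 0.23111646]
```

View pics/w1.png

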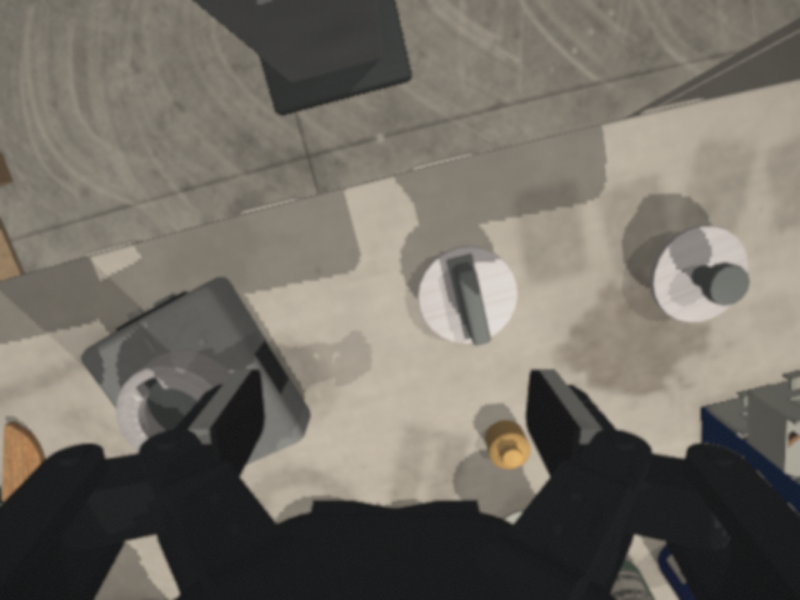

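The wrist view shows the lid at (468,297) with its bar slightly off vertical in the picture. The cap is at (701,275). The mill is at about (190,380), partly hidden by the left finger. I'll move toward the mill and enlarge the lid.

>>> creep_tool(moves=[[0.085,[-0.016,-0.168,-0.04],0],[0.085,[-0.016,-0.168,-0.04],0],[0.085,[-0.016,-0.168,-0.04],0],[0.085,[-0.016,-0.168,-0.04],0],[0.085,[-0.016,-0.168,-0.04],0],[0.085,[-0.016,-0.168,-0.04],0],[0.085,[-0.016,-0.168,-0.04],0]])

```text
time_s: 2.23
eef_pos: [0.4201, -0.0963, 0.271]
orientation: [0.117, 0.993, 0.001, -0.0]
ft_force: [-0.2, 0.7, 1.1]
finger_gap: 0.0848
gripper_force: 0.0
```

Run:
```python
from h import *
import pickle
s,p,im1=pickle.load(open("w1.pkl","rb"))
s=bot.observe();p=bot.camera_params("wrist");im=bot.camera("wrist");pickle.dump((s,p,im),open("w2.pkl","wb"))
print(s["eef_pos"],proj(p,[[.505,-.12,.085]]))
g=lambda i,x0,y0,w,h,k:cv2.resize(i[y0:y0+h,x0:x0+w],None,fx=k,fy=k,interpolation=cv2.INTER_CUBIC)
cv2.imwrite("pics/c1.png",g(im1,280,160,100,100,6))
cv2.imwrite("pics/w2.png",cv2.resize(im,(800,600),interpolation=cv2.INTER_CUBIC))
```

```text
[ 0.4201422  -0.09634374  0.27104391] [[272.91317323 261.49167932]]
```

View pics/c1.png

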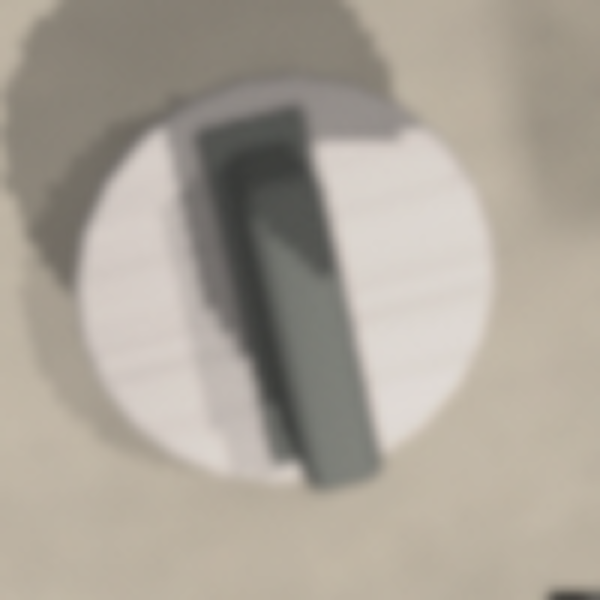

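View pics/w2.png

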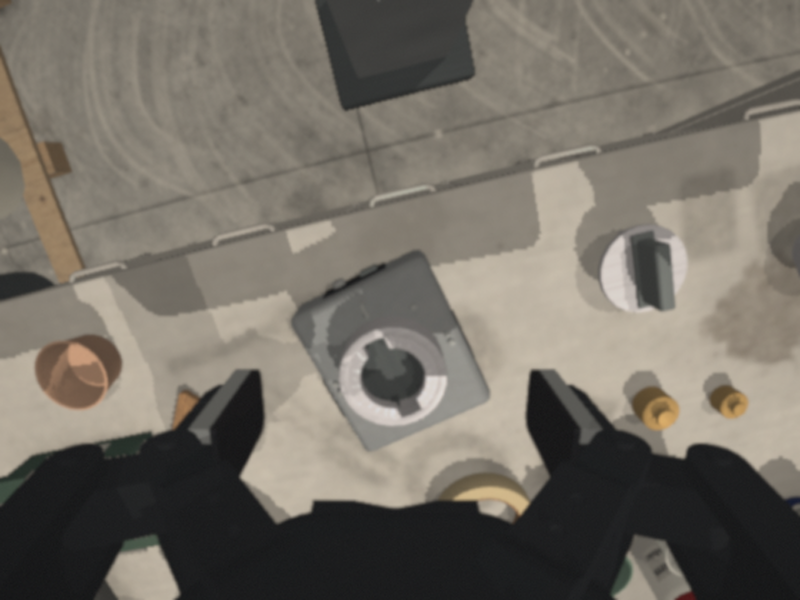

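Crop 1 shows the bar's lighter top face at z=65 mm. Its near end is at (345,480) and its far end at about (265,160). In the second view the collar is at (393,376) with gaps at (376,345) and (409,405). I'll enlarge the mill.

Run:
```python
from h import *
import pickle
s,p,im=pickle.load(open("w2.pkl","rb"))
c=cv2.resize(im[170:320,200:350],None,fx=4,fy=4,interpolation=cv2.INTER_CUBIC)
c=cv2.convertScaleAbs(c,alpha=1.3)
cv2.imwrite("pics/c2.png",c)
```

```text
(no output)
```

View pics/c2.png

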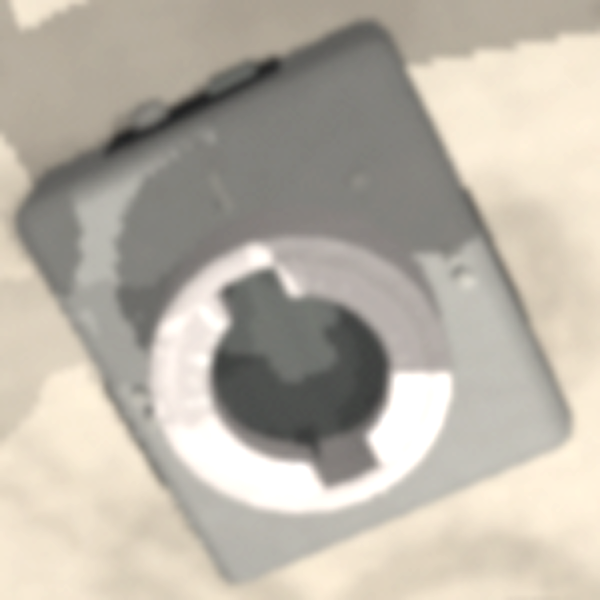

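Create m.py:
```python
from h import *
import pickle
from scipy.optimize import least_squares
_,p1,_=pickle.load(open("w1.pkl","rb"));_,p2,_=pickle.load(open("w2.pkl","rb"))
f=lambda a,x0,y0,k:[x0+(a[0]+.5)/k-.5,y0+(a[1]+.5)/k-.5]
def fit(p,px,X,x0):
    X=np.array(X)/1e3
    def res(q,full=False):
        c,s=np.cos(q[2]),np.sin(q[2]); W=np.c_[q[0]+c*X[:,0]-s*X[:,1],q[1]+s*X[:,0]+c*X[:,1],X[:,2]]
        r=proj(p,W)-px; return r.ravel()
    r=least_squares(res,x0,loss="soft_l1"); print("pose",r.x[:2].round(4),"yaw",np.degrees(r.x[2]).round(2)); print(r.fun.reshape(-1,2).round(1).tolist()); return r.x
# collar from circle extremes
P=lambda a:f(a,200,170,4)
print("collar disc centre",ray2z(p2,P((300.5,374)),.085).round(4))
for n,a,z in[("bar",(218,190),.056),("pip",(360,180),.056),("pp1",(460,268),.056),("pp2",(140,401),.056)]: print(n,ray2z(p2,P(a),z).round(4))
px=[P(a) for a in[(325,488),(380,465),(220,290),(270,266),(460,268),(140,401),(218,190),(360,180)]]
print("lid disc centre",ray2z(p1,f((285,282),280,160,6),.031).round(4), ray2z(p2,f((643.5,269),0,0,800/560),.031).round(4))
for n,a,z in[("near",(348,478),.065),("far",(272,150),.065),("farfoot",(250,118),.031)]: print(n,ray2z(p1,f(a,280,160,6),z).round(4))
Q=[f(a,280,160,6) for a in[(318,488),(380,467),(243,155),(302,147),(199,130),(302,107)]]
# lid x taken toward +x world-ish (near image bottom)
fit(p1,Q,[(29,-7,65),(29,7,65),(-29,-7,65),(-29,7,65),(-29,-7,31),(-29,7,31)],[.48,.12,0.])
```

```bash
python3 m.py
```

```text
collar disc centre [ 0.5075 -0.1184  0.085 ]
bar [ 0.4568 -0.1318  0.056 ]
pip [ 0.4635 -0.0898  0.056 ]
pp1 [ 0.498  -0.0663  0.056 ]
pp2 [ 0.5186 -0.1732  0.056 ]
lid disc centre [0.484  0.1165 0.031 ] [0.4845 0.116  0.031 ]
near [0.5112 0.1171 0.065 ]
far [0.4503 0.1157 0.065 ]
farfoot [0.4515 0.1164 0.031 ]
pose [0.4808 0.1167] yaw 0.39
[[-1.9, -1.3], [0.7, -0.8], [-0.9, 2.1], [2.9, 0.1], [2.4, -0.2], [-2.4, 0.6]]
```

Add to m.py:
```python
print("MILL")
for n,a in[("gapN",(350,477)),("gapF",(246,278))]: print(n,ray2z(p2,P(a),.085).round(4))
r=54/2**.5
fit(p2,px,[(34.7,-9.5,85),(34.7,9.5,85),(-34.7,-9.5,85),(-34.7,9.5,85),(0,54,56),(0,-54,56),(-54,0,56),(-r,r,56)],[.508,-.119,.2])
c=[P(a) for a in[(222,560),(95,350),(30,250),(560,395),(480,215),(420,85)]]
w=[ray2z(p2,a,.055) for a in c]
for i,j in((0,1),(1,2),(3,4),(4,5)): d=w[j]-w[i]; print("edge yaw",np.degrees(np.arctan2(-d[1],-d[0])).round(1))
```

```bash
python3 m.py | sed -n '/MILL/,$p'
```

```text
MILL
gapN [ 0.5434 -0.112   0.085 ]
gapF [ 0.4752 -0.1264  0.085 ]
pose [ 0.5091 -0.1193] yaw 12.18
[[-1.1, 0.0], [-0.3, -0.4], [-1.2, 0.4], [1.4, -0.4], [-0.2, -0.2], [1.2, 1.1], [0.8, -0.5], [-0.2, 0.2]]
edge yaw 13.4
edge yaw 15.5
edge yaw 11.4
edge yaw 12.1
```

Run:
```python
from h import *
s=bot.observe();print(s["joint_positions"].round(3),s["time_s"]);print(totool(np.array([.483,.1165,.13])-s["eef_pos"]).round(4))
m=R.from_quat(s["orientation"]).as_matrix();print(np.degrees(np.arctan2(m[1,1],m[0,1])))
```

```text
[-0.394  0.004  0.53   2.046 -0.003  1.093  1.477] 2.2833
[-0.0125  0.2209  0.1409]
76.71575760674718
```

>>> creep_tool(moves=[[0.085,[-0.0125,0.221,0.141],-0.25],[0.085,[-0.0125,0.221,0.141],-0.25],[0.085,[-0.0125,0.221,0.141],-0.25],[0.085,[-0.0125,0.221,0.141],-0.25],[0.085,[-0.0125,0.221,0.141],-0.25],[0.085,[-0.0125,0.221,0.141],-0.25],[0.085,[-0.0125,0.221,0.141],-0.25],[0.085,[-0.0125,0.221,0.141],-0.25]])

```text
time_s: 2.95
eef_pos: [0.4819, 0.1194, 0.1273]
orientation: [-0.012, 1.0, -0.0, -0.003]
ft_force: [0.0, -1.0, -0.5]
finger_gap: 0.0852
gripper_force: 0.0
```

Run:
```python
from h import *
import pickle
s=bot.observe();p=bot.camera_params("wrist");im=bot.camera("wrist");pickle.dump((s,p,im),open("w3.pkl","wb"))
print(s["eef_pos"],s["joint_positions"].round(2));m=R.from_quat(s["orientation"]).as_matrix();print(np.degrees(np.arctan2(m[1,1],m[0,1])))
cv2.imwrite("pics/w3.png",cv2.resize(im,(800,600),interpolation=cv2.INTER_CUBIC))
```

```text
[0.48192765 0.11937416 0.12732335] [-0.61  0.32  0.34  2.07 -0.15  0.78  1.42]
91.40308799297792
```

View pics/w3.png

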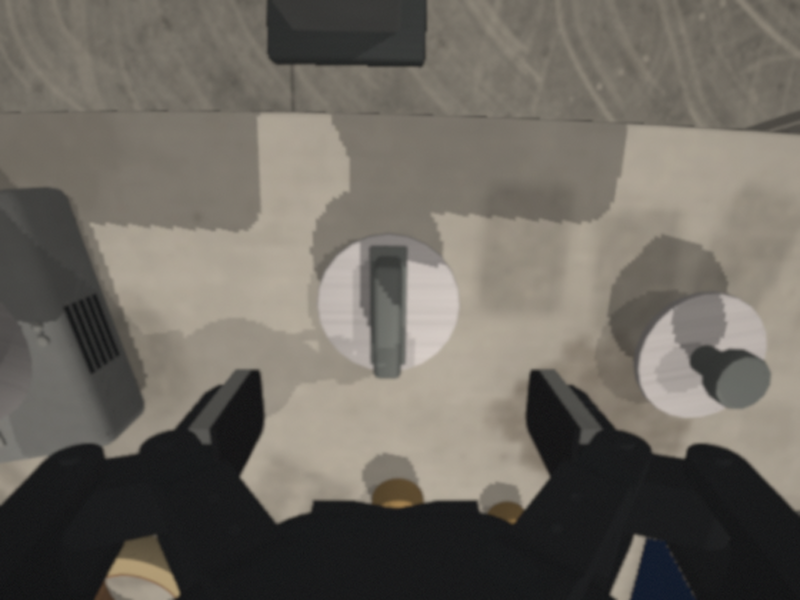

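The bar lies upright in the picture between the fingers, with its top near end at (388,378). The disc centre is about (389,303). The yaw is aligned, so I refine the position.

Run:
```python
from h import *
import pickle
s,p,im=pickle.load(open("w3.pkl","rb"));k=.7
for a,z in[((389,301),.031),((388,378),.065),((388,256),.065),((388,246),.031)]: print(ray2z(p,np.array(a)*k,z).round(4))
s=bot.observe();print(s["eef_pos"]);print(totool(np.array([.483,.1165,.036])-s["eef_pos"]).round(4))
```

```text
[0.4824 0.1164 0.031 ]
[0.5128 0.117  0.065 ]
[0.4508 0.1157 0.065 ]
[0.4516 0.1152 0.031 ]
[0.48248028 0.11651075 0.12868111]
[-0.0009  0.0001  0.0927]
```

>>> creep_tool(moves=[[0.085,[0,0,0.04],0],[0.085,[0,0,0.075],0],[0.085,[0,0,0.09],0],[0.085,[0,0,0.09],0],[0.085,[0,0,0.09],0]])

```text
time_s: 3.42
eef_pos: [0.4838, 0.1128, 0.0408]
orientation: [-0.006, 1.0, -0.0, -0.0]
ft_force: [0.5, -0.4, 0.3]
finger_gap: 0.0851
gripper_force: 0.0
```

>>> creep_tool(moves=[[0,[0,0,0],0],[0,[0,0,0],0],[0,[0,0,0],0],[0,[0,0,0],0],[0,[0,0,0],0],[0,[0,0,0],0]])

```text
time_s: 3.92
eef_pos: [0.4842, 0.1141, 0.0407]
orientation: [-0.007, 1.0, 0.0, 0.0]
ft_force: [-0.1, 2.0, -1.9]
finger_gap: 0.0128
gripper_force: 63.2
```

>>> creep_tool(moves=[[0,[0,0,-0.03],0],[0,[0,0,-0.07],0],[0,[0,0,-0.11],-0.1],[0,[0,0,-0.11],-0.2],[0,[0,0,-0.11],-0.2],[0,[0,0,-0.11],-0.2]])

```text
time_s: 4.42
eef_pos: [0.4831, 0.1137, 0.1499]
orientation: [-0.106, 0.994, 0.0, -0.001]
ft_force: [-0.3, 0.4, -2.7]
finger_gap: 0.013
gripper_force: 62.4
```

Run:
```python
from h import *
import pickle
s=bot.observe();p=bot.camera_params("wrist");im=bot.camera("wrist");pickle.dump((s,p,im),open("w4.pkl","wb"))
print(s["eef_pos"],s["joint_positions"].round(2),s["finger_gap"]);m=R.from_quat(s["orientation"]).as_matrix();print(np.degrees(np.arctan2(m[1,1],m[0,1])))
print(totool(np.array([.51,-.119,.15])-s["eef_pos"]).round(4))
cv2.imwrite("pics/w4.png",cv2.resize(im,(800,600),interpolation=cv2.INTER_CUBIC))
```

```text
[0.48307074 0.11369853 0.1498634 ] [-0.59  0.28  0.32  2.05 -0.12  0.83  1.59] 0.0130304142324025
102.13611481885262
[ 0.0226 -0.2332 -0.    ]
```

View pics/w4.png

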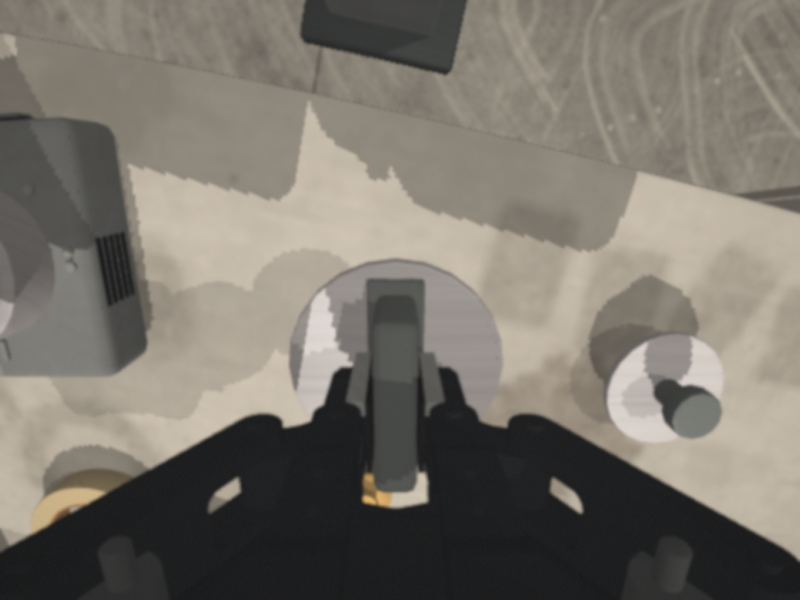

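The lid is held level. The bar's top runs from (397,297) to (395,490) and the disc spans columns 290 to 502, with its far edge at row 260. From these I compute the lid's offset from the tool.

Run:
```python
from h import *
import pickle
s,p,im=pickle.load(open("w4.pkl","rb"));k=.7;h=s["eef_pos"][2]-.0407
for n,a,z in[("barfar",(397,296),.065),("barnear",(395,491),.065),("barfoot",(395.5,281),.031),("discfar",(396,260),.031),("discL",(290,355),.031),("discR",(502,355),.031)]:
    w=ray2z(p,np.array(a)*k,z+h); print(n,(totool(w-s["eef_pos"],s)*1e3).round(1))
```

```text
barfar [ 36.1   0.9 -24.3]
barnear [-28.4   0.4 -24.3]
barfoot [32.   0.5  9.7]
discfar [39.5  0.7  9.8]
discL [  3.8 -38.4   9.7]
discR [ 3.8 39.9  9.7]
```

>>> creep_tool(moves=[[0,[0.023,-0.233,0],0],[0,[0.023,-0.233,0],0],[0,[0.023,-0.233,0],0],[0,[0.023,-0.233,0],0],[0,[0.023,-0.233,0],0],[0,[0.023,-0.233,0],0],[0,[0.023,-0.233,0],0],[0,[0.023,-0.233,0],0]])

```text
time_s: 5.13
eef_pos: [0.5095, -0.1205, 0.1485]
orientation: [-0.104, 0.995, 0.0, -0.002]
ft_force: [0.4, 1.0, -1.7]
finger_gap: 0.0126
gripper_force: 62.3
```

>>> creep_tool(moves=[[0,[0,0,0.01],0],[0,[0,0,0.01],0]])

```text
time_s: 5.3
eef_pos: [0.5093, -0.1165, 0.1376]
orientation: [-0.108, 0.994, 0.001, -0.002]
ft_force: [0.7, -0.1, -1.3]
finger_gap: 0.0131
gripper_force: 62.3
```

Run:
```python
from h import *
s=bot.observe()
print(s["eef_pos"],s["joint_positions"].round(2),s["finger_gap"]);m=R.from_quat(s["orientation"]).as_matrix();print(np.degrees(np.arctan2(m[1,1],m[0,1])))
print(totool(np.array([.5095,-.119,.1257])-s["eef_pos"]).round(4))
im=bot.camera("wrist");s2=bot.camera("scene")
a=cv2.resize(im,(400,300));b=cv2.resize(s2[180:300,220:380],(400,300),interpolation=cv2.INTER_CUBIC)
c=cv2.resize(im[140:350,0:560],(800,300),interpolation=cv2.INTER_CUBIC)
cv2.imwrite("pics/w5.png",np.vstack([np.hstack([a,b]),c]))
```

```text
[ 0.50934725 -0.11647374  0.13759921] [-0.19  0.35  0.41  2.01 -0.18  0.83  2.12] 0.013088199417334299
102.39639782636031
[ 0.0003 -0.0025  0.0119]
```

View pics/w5.png

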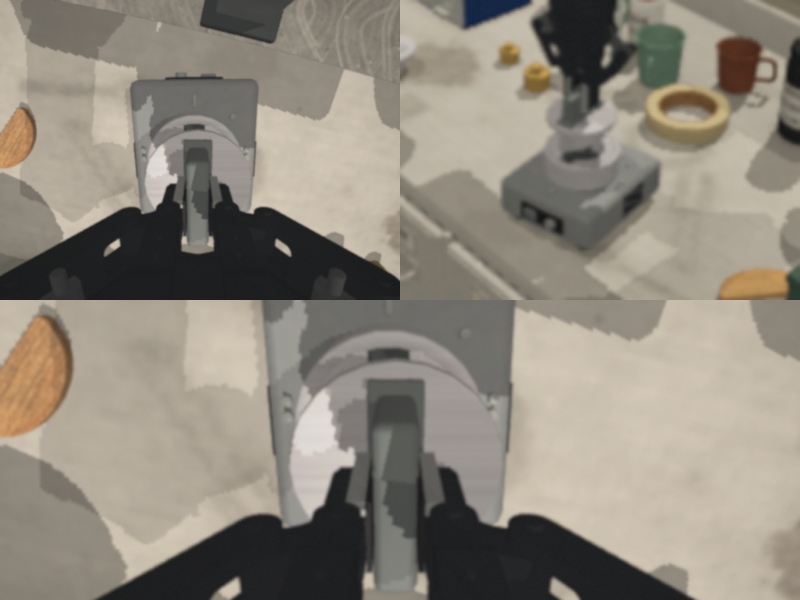

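The far gap of the collar shows at (388,354) in the bottom strip, with the bar at column 396. The pip pairs are at (287,405) and (492,403). I'll compute the relative offset.

Run:
```python
from h import *
s=bot.observe();p=bot.camera_params("wrist")
print(s["eef_pos"]);h=s["eef_pos"][2]-.0407
for n,a,z in[("gap",(388.5,354),.085),("collar apex",(388.5,331),.085),("pipsL",(287.5,405),.056),("pipsR",(492,402.5),.056),("entrymark",(390,201/300*0+0),0.056),("barfoot",(395.5,380),.031+h),("discfar",(396,361),.031+h)]:
    w=ray2z(p,[a[0]*.7,140+(a[1]-300)*.7],z); print(n,w.round(4),(totool(w-s["eef_pos"],s)*1e3).round(1))
m=R.from_quat(s["orientation"]).as_matrix();print(np.degrees(np.arctan2(m[1,1],m[0,1])))
for t in([.5085,-.119],): print(totool(np.array([*t,.1257])-s["eef_pos"],s).round(4))
```

```text
[ 0.51019642 -0.11687461  0.13896335]
gap [ 0.478  -0.1264  0.085 ] [33.4 -2.5 54.1]
collar apex [ 0.468  -0.1286  0.085 ] [43.6 -2.4 54.1]
pipsL [ 0.5213 -0.172   0.056 ] [  0.8 -56.3  82.9]
pipsR [ 0.4967 -0.0668  0.056 ] [ 2.2 51.6 83. ]
entrymark [ 0.3297 -0.1583  0.056 ] [185.   -1.8  83.5]
barfoot [ 0.4785 -0.1233  0.1293] [32.3  0.6  9.8]
discfar [ 0.4718 -0.1246  0.1293] [39.1  0.7  9.8]
102.41531542537496
[ 0.0021 -0.0017  0.0133]
```

>>> creep_tool(moves=[[0,[0.0007,-0.0027,0.004],0],[0,[0.0007,-0.0027,0.009],0],[0,[0.0007,-0.0027,0.009],0]])

```text
time_s: 5.65
eef_pos: [0.5103, -0.1212, 0.1304]
orientation: [-0.107, 0.994, 0.0, -0.001]
ft_force: [-0.6, -0.3, -1.2]
finger_gap: 0.0125
gripper_force: 62.4
```

>>> creep_tool(moves=[[0,[0,0,0.003],0],[0,[0,0,0.007],0],[0,[0,0,0.01],0],[0,[0,0,0.01],0]])

```text
time_s: 5.98
eef_pos: [0.511, -0.1214, 0.1214]
orientation: [-0.107, 0.994, 0.0, -0.0]
ft_force: [-1.2, 1.4, 1.0]
finger_gap: 0.0127
gripper_force: 62.9
```

>>> creep_tool(moves=[[0,[0,0,0.004],0],[0,[0,0,0.008],0],[0,[0,0,0.011],0],[0,[0,0,0.011],0]])

```text
time_s: 6.32
eef_pos: [0.5102, -0.1211, 0.1095]
orientation: [-0.107, 0.994, 0.0, -0.001]
ft_force: [-1.9, 0.6, -1.5]
finger_gap: 0.0128
gripper_force: 62.4
```

>>> creep_tool(moves=[[0,[0,0,0.003],0],[0,[0,0,0.006],0],[0,[0,0,0.008],0],[0,[0,0,0.0085],0],[0,[0,0,0.0085],0]])

```text
time_s: 6.73
eef_pos: [0.5102, -0.121, 0.1016]
orientation: [-0.107, 0.994, 0.001, -0.001]
ft_force: [-3.9, 3.7, 3.8]
finger_gap: 0.013
gripper_force: 63.1
```

>>> creep_tool(moves=[[0,[0,0,0.0015],0],[0,[0,0,0.0015],0],[0,[0,0,0.0015],0]])

```text
time_s: 6.98
eef_pos: [0.5101, -0.121, 0.1015]
orientation: [-0.107, 0.994, 0.001, -0.001]
ft_force: [-8.9, 4.9, 15.2]
finger_gap: 0.0129
gripper_force: 64.8
```

>>> creep_tool(moves=[[0,[0.001,-0.0005,0],0.06],[0,[0.001,-0.0005,0],0.12],[0,[0.001,-0.0005,0],0.18],[0,[0.001,-0.0005,0],0.24],[0,[0.001,-0.0005,0],0.3],[0,[0.001,-0.0005,0],0.36],[0,[0.001,-0.0005,0],0.36]])

```text
time_s: 7.57
eef_pos: [0.5109, -0.1191, 0.1016]
orientation: [0.072, 0.997, 0.002, -0.0]
ft_force: [-6.8, 8.8, 14.7]
finger_gap: 0.0129
gripper_force: 64.7
```

>>> creep_tool(moves=[[0,[0,0,0],0.06],[0,[0,0,0],0.12],[0,[0,0,0],0.18],[0,[0,0,0],0.24],[0,[0,0,0],0.3],[0,[0,0,0],0.36],[0,[0,0,0],0.43],[0,[0,0,0],0.43]])

```text
time_s: 8.23
eef_pos: [0.5107, -0.1193, 0.1015]
orientation: [0.283, 0.959, 0.002, -0.001]
ft_force: [-5.8, 8.5, 15.2]
finger_gap: 0.013
gripper_force: 64.9
```

>>> creep_tool(moves=[[0,[0,0,0],0],[0,[0,0,0],0],[0,[0,0,0],0],[0,[0,0,0],0]])

```text
time_s: 8.57
eef_pos: [0.5107, -0.1193, 0.1015]
orientation: [0.282, 0.959, 0.002, -0.001]
ft_force: [-6.0, 8.7, 15.3]
finger_gap: 0.0128
gripper_force: 64.8
```

Run:
```python
from h import *
import pickle
s=bot.observe();p=bot.camera_params("wrist");im=bot.camera("wrist")
print(s["eef_pos"],s["moment"].round(2),s["ft_force"].round(1));m=R.from_quat(s["orientation"]).as_matrix();print(np.degrees(np.arctan2(m[1,1],m[0,1])))
cv2.imwrite("pics/w6.png",cv2.resize(im,(800,600),interpolation=cv2.INTER_CUBIC))
```

```text
[ 0.51070347 -0.11934317  0.10152755] [1.62 1.3  0.19] [-6.   8.7 15.3]
57.213898286795285
```

View pics/w6.png

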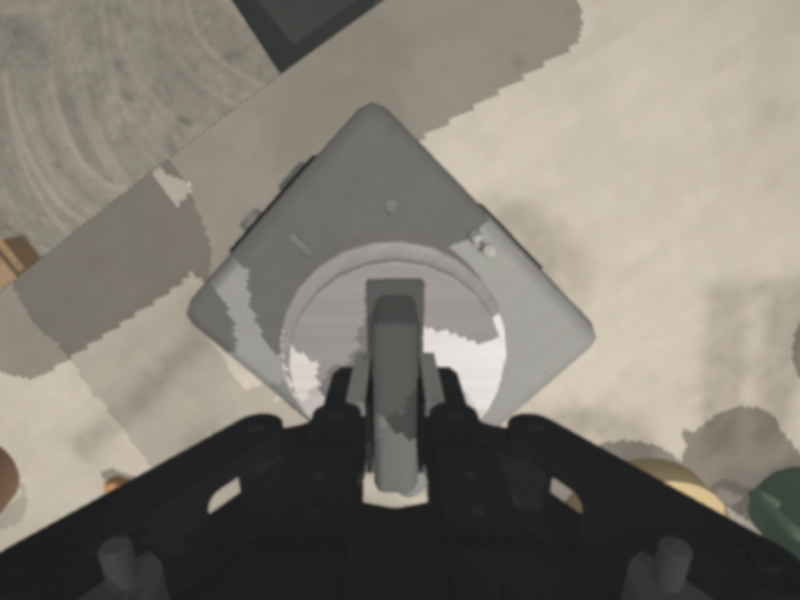

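The bar, at column 395, points at the single pip at (391,206). The disc lies flat in the collar and has turned 45°. I hand it in.

```bash
python3 -c "
from plant import bot
print(bot.finish_job())"
```

```text
the job is handed in; nothing more can be done
None
```

I handed the job in with the gripper still holding the lid down in the collar, turned about 45° clockwise so the bar points at the single pip; `finish_job()` returned no verdict, so I don't know the judged result.

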